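Proof-pull two connectors and reject the loose one

TASK

One of the two connectors on the spring stands is latched in its socket, the other is not, and they look the same. Pull each straight out along its leaning axis until the needle of its dial stands in the green zone, never into the red: the one that holds must stand a second in the green and is then let go and left in its socket; put the one that comes out into the red reject tray. Leave the other things on the worktop alone.

Things in the scene. Friction and masses are not known exactly. Their poses are not given: they have to be found in the camera images.
- conn_1 (a point): black cable connector, white band, 46 mm long, 21 mm diameter over its lower 30 mm, tapering above to 10 mm; 50 g. Its lower 12 mm sit in stand_1's cup. Point: its centre, half-way along; z runs along its axis out of the socket. Latched or not cannot be seen: a latched one stays in its socket; an unlatched one is held by friction only and slides out at 2 to 9 N.
- conn_2 (a point): black cable connector, white band, 46 mm long, 21 mm diameter over its lower 30 mm, tapering above to 10 mm; 50 g. Its lower 12 mm sit in stand_2's cup. Point: its centre, half-way along; z runs along its axis out of the socket. Latched or not cannot be seen: a latched one stays in its socket; an unlatched one is held by friction only and slides out at 2 to 9 N.
- stand_1: pull-test stand 1, fixed: grey base plate 140 x 80 x 12 mm, from x -85 to +55 mm of its origin (on the worktop); blue housing 57 mm across leaning 30 degrees from vertical to its -x; spring plunger with a 34 mm socket cup, rim centre at (-8.5, 0, 88) mm; pull axis (-0.5, 0, 0.866). 53 mm dial with needle flat on the plate's -x end. The stands look alike.
- stand_2: pull-test stand 2, fixed: grey base plate 140 x 80 x 12 mm, from x -85 to +55 mm of its origin (on the worktop); blue housing 57 mm across leaning 30 degrees from vertical to its -x; spring plunger with a 34 mm socket cup, rim centre at (-8.5, 0, 88) mm; pull axis (-0.5, 0, 0.866). 53 mm dial with needle flat on the plate's -x end. The stands look alike.
- plunger_1 (a joint): stand 1's spring plunger, m: 0 at rest, growing as its connector is pulled outward; the spring takes 4 N per mm and returns it. The needle is in the green zone from 0.003 (12 N) to 0.005 (20 N); red begins at 0.0055 (22 N); stop at 0.008.
- plunger_2 (a joint): stand 2's spring plunger, m: 0 at rest, growing as its connector is pulled outward; the spring takes 4 N per mm and returns it. The needle is in the green zone from 0.003 (12 N) to 0.005 (20 N); red begins at 0.0055 (22 N); stop at 0.008.
- reject_tray: red open reject tray, 120 (x) x 140 (y) x 22 mm outside, walls 4 mm and floor 4 to 5 mm thick, fixed to the worktop; origin on the worktop under its centre.
- setting_ring: dark steel setting ring 72 mm across, 18 mm high, lying on the worktop; a bystander. Origin under its centre.
- pot_magnet: black pot magnet with a knob, 43 mm across, 37 mm high; a bystander. Origin under its centre.
- roll_of_tape: small roll of clear tape 48 mm across, 18 mm high; a bystander. Origin under its centre.
- orange_clip: orange clip 33 x 60 x 26 mm; a bystander. Origin under its centre.

How it is judged:
By the outcome, as a careful person would: the job done as asked, in the order asked, and still so for the second after the job is handed in, with the robot touching nothing.
It also fails if it takes over 69 s, if anything falls off the work surface, if the arm or the gripper's body presses on something with over 40 N, if the wrist force passes 120 N, or if a joint passes its speed limit or range.

ROBOT

A 7-joint arm with a two-finger parallel gripper is mounted at the origin on a cart in front of the work surface, level with it; the furniture and walls round the work are solid. World frame = base frame: x ahead of the robot, y to its left, z up, the work surface at z = 0. Lengths are in m, angles in degrees, forces in N, time in s.
With the tool pointing down it reaches from about 0.425 to 0.875 m from the base axis. Payload 4.7 kg.
Tool frame: the origin (TCP) lies midway between the tips of the shut fingers; the grasp point (between the pads) lies 19 mm behind it; z points along the fingers, y is the line along which they close (so a half turn about z gives the same grasp; the last joint's range is limited). The gripper opens to 87 mm and grips with 3 to 60 N. Pads are 19 mm wide; open, the fingers measure 117 mm over their backs; the gripper's body (75 mm by 190 mm) begins 51 mm behind the grasp point.
Start: joints at [-69.322, 18.392, -4.016, 83.108, 1.295, 78.541, -3.26], TCP at [0.221, 0.611, 0.223] pointing down, gripper open.
Joint ranges: [-163.93, 163.93], [-17.29, 119.83], [-79.2, 71.16], [3.27, 140.29], [-89.18, 269.18], [5.43, 117.66], [-154.24, 154.24]. Speed limits (degrees/s): [147.25, 147.25, 180, 180, 180, 180, 180].

INTERFACE

Orientations are given as [roll, pitch, yaw] about the fixed x, y, z axes, in that order (R = Rz(yaw) Ry(pitch) Rx(roll)).
In Python, from cell import env, viewer, boxes_of, masks_of gives the robot as it stands. The module is installed in compiled form; this text tells all that it offers.
- The arm moves only by the tool apply_moves, never from a script. Its argument "moves" is a list of rows, each a list of 7 numbers: the shift along the tool's x, y, z scaled (see below), then the turn, a rotation vector about the tool's x, y, z scaled (see below), then the opening, from 0 (shut) to 1 (fully open). A call has 1 to 20 rows; each row is the pose to reach, as a shift and turn from the pose commanded when the call began, along the tool's axes at that moment; what a row does not reach only later rows make up. The controller multiplies each number of a shift by 0.2 m and each number of a turn by 1.5 rad. A row lasts 1/10 s, in which the tool goes at most 50 mm and 8.59 degrees, less where a joint would pass 70% of its speed; a pose out of reach is approached as far as the arm can. A call with a number of a shift or a turn outside -1 to 1 is refused whole. A call with a gripper value outside its range is refused whole. The fingers move at their own pace and stop on an object; "grip_force" is the grip in N (left out, the last holds). Time passes only in rows, so rows that repeat a pose let the fingers close. It gives the time, the measured TCP pose, the force, the opening and the grip force at its end, in the units of the state.
- env.get_obs(): the state, without advancing time (a new reading comes with each control period).
- viewer.read_camera(name): name is "scene" or "top" or "wrist"; returns the picture (400x640x3 uint8, red, green, blue); there is no depth.
- viewer.get_calibration(name): a dict with "fov_y" (degrees; the focal length in pixels is half the picture's height over the tangent of half this angle, whatever the lens; pixels are square), "cx", "cy" (the principal point, pixels), "position" and "orientation" of the camera in the world. Camera axes: x right, y up, looking along -z (the intrinsics and any distortion apply to the point x, -y, -z); pixel columns grow to the right and rows downward; lengths in m; the calibration is good to about 2 mm. A picture is of the moment at which its call begins: read the wrist's pose just before it. get_calibration takes no time and is no camera call; for the wrist camera it gives the pose at the moment of the call.
- env.sign_off(): hands the job in; it is judged then, once.
Trained networks look in the newest picture that a camera, given by its name, has taken for a name from the list of things; names that differ only in an ending like _2 or _b are one class to them, and where a whole thing is asked for, a point or a joint stands for the part that bears it (a point fixed in the world has none). Each returns a list of dicts, best first, with "conf" (0 to 1); they miss things now and then, are a little off and sometimes report something else, mostly with a low value. They report only what shows in the picture. A call takes as long as a camera call.
- boxes_of(camera, target): "location" ([column, row] in pixels, amid what is visible of it).
- masks_of(camera, target): "pixels" (400x640 bool, what is visible of it) and "location" ([column, row] in pixels, amid what is visible of it).
The state is a dict: "time_s": time; "qpos": joint angles; "joint_velocities": joint speeds; "effort": joint torques, N m; "tool_pos": TCP position; "tool_rot": TCP orientation; "force": force on the tool from outside, world axes, zero at the start; "wrist_torque": the same for the moment, N m; "grip_width": finger opening in m; "grasp_force": force on a finger pad.
Only numpy, scipy, OpenCV 4.12 (cv2) and the standard library are available. Lean on these libraries where they do the work, as an engineer would, in place of code of your own. Each camera call takes 0.05 s, during which the arm holds its last target. There are 200 camera calls.

## Working session

There is one attempt and no reset: what is moved stays moved. The work goes in short steps, Python scripts to look and compute and a tool call to move; the robot and the scene stay as the last step left them, time stands still between calls to the robot, and variables do not carry over. Pictures are saved under pics/ and viewed, at most 10 in all, crops included, and the job is handed in when it is done.

Besides the shell and the picture viewer there is one more tool, called by a JSON object that holds its "op" and its "data". apply_moves: Moves the arm, as the interface text tells. Shifts and turns lie within -1 to 1; 1 stands for 0.2 m of shift or 1.5 rad of turn. Its arguments: {"type":"object","properties":{"moves":{"type":"array","items":{"type":"array","items":{"type":"number","minimum":-1,"maximum":1}}},"grip_force":{"type":"number"}},"required":["moves"]}

```bash
mkdir -p pics; ls; cat > h.py <<'E'
import numpy as np, cv2
from scipy.spatial.transform import Rotation as R
from cell import env, viewer, boxes_of, masks_of
def rot(o):
    o=np.array(o,float)
    return o if o.shape==(3,3) else (R.from_euler('xyz',o,degrees=True).as_matrix() if o.size==3 else R.from_quat(o).as_matrix())
E
python3 - <<'E'
from h import *
o=env.get_obs()
print({k:np.round(v,3).tolist() for k,v in o.items()})
ims=[]
for c in ("scene","top"):
    im=viewer.read_camera(c); cv2.imwrite(f"pics/{c}0.png",im[:,:,::-1]); print(c,viewer.get_calibration(c))
    for t in ("conn_1","stand_1","plunger_1","reject_tray","setting_ring","pot_magnet","roll_of_tape","orange_clip"):
        print(t,[(np.round(d["location"]).tolist(),round(d["conf"],2)) for d in boxes_of(c,t)[:4]])
E
```

```text
pics
{'time_s': 0.0, 'qpos': [-69.32, 18.439, -4.017, 83.175, 1.294, 78.54, -3.26], 'joint_velocities': [0.086, 0.04, 0.098, -0.001, 0.057, 0.051, 0.045], 'effort': [-0.0, -49.128, -0.404, -31.253, -0.064, 0.044, 0.0], 'tool_pos': [0.221, 0.611, 0.221], 'tool_rot': [-179.891, 0.004, 160.132], 'force': [-0.56, 0.204, 0.446], 'wrist_torque': [-0.032, -0.016, -0.014], 'grasp_force': 0.0, 'grip_width': 0.087}
scene {'fov_y': 50.19571667012709, 'cx': 320.4770866545436, 'cy': 192.2445292815033, 'position': array([-0.16288455, -0.77429707,  0.72521797]), 'orientation': array([ 57.65344164,  -1.2911721 , -40.77779633])}
conn_1 [([265.0, 144.0], 0.62), ([321.0, 168.0], 0.38)]
stand_1 [([331.0, 186.0], 0.86), ([265.0, 170.0], 0.7)]
plunger_1 [([328.0, 170.0], 0.74), ([267.0, 151.0], 0.56)]
reject_tray [([356.0, 265.0], 0.96)]
setting_ring [([262.0, 199.0], 0.59)]
pot_magnet [([294.0, 216.0], 0.67), ([237.0, 176.0], 0.22)]
roll_of_tape [([237.0, 175.0], 0.44)]
orange_clip [([403.0, 314.0], 0.74)]
top {'fov_y': 55.130830192016234, 'cx': 319.54880598349126, 'cy': 201.2516512127057, 'position': array([ 0.27560652, -0.02139148,  1.35854284]), 'orientation': array([ 10.72569865,  -0.1308208 , -89.20867588])}
conn_1 [([222.0, 195.0], 0.42)]
stand_1 [([294.0, 181.0], 0.7), ([227.0, 199.0], 0.65)]
plunger_1 []
reject_tray [([382.0, 232.0], 0.85), ([291.0, 174.0], 0.61), ([295.0, 182.0], 0.49)]
setting_ring [([271.0, 226.0], 0.82)]
pot_magnet [([265.0, 225.0], 0.74)]
roll_of_tape []
orange_clip []
```

View pics/scene0.png

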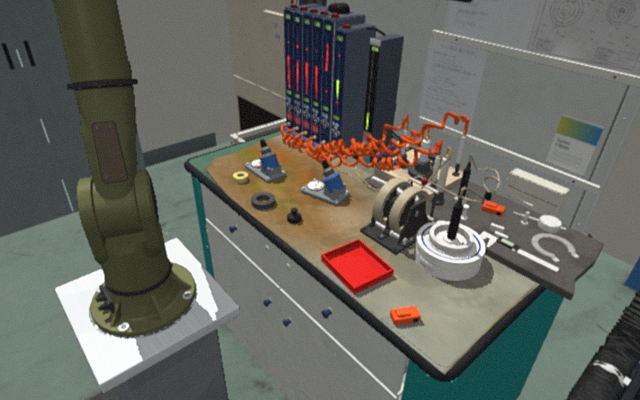

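View pics/top0.png

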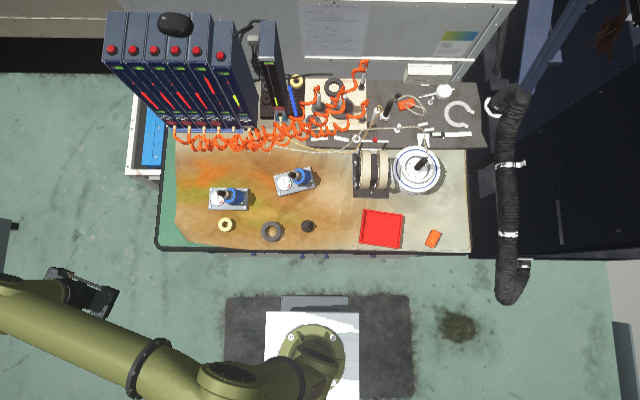

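The scene picture shows the stands at (265,165) and (328,185), the tray at (357,265), and the tape, ring, magnet and clip around them. In the top picture the stands are at (228,198) and (295,181), each with its dial on the left (+y) end, and the tray is at (382,230).

```bash
cat >> h.py <<'E'
def ray(cal,px):
    f=200/np.tan(np.radians(cal["fov_y"])/2)
    d=np.array([(px[0]-cal["cx"])/f,-(px[1]-cal["cy"])/f,-1.0])
    return np.array(cal["position"]), rot(cal["orientation"])@d
def onplane(cal,px,z):
    p,d=ray(cal,px); return p+d*(z-p[2])/d[2]
def proj(cal,P):
    f=200/np.tan(np.radians(cal["fov_y"])/2)
    q=(np.atleast_2d(P)-cal["position"])@rot(cal["orientation"])
    return np.c_[cal["cx"]+f*q[:,0]/-q[:,2], cal["cy"]-f*q[:,1]/-q[:,2]]
E
python3 - <<'E'
from h import *
t=viewer.get_calibration("top"); s=viewer.get_calibration("scene")
for n,a,b,z in (("tray",(382,230),(357,265),.01),("ring",(271,231),(263,200),.009),("mag",(308,226),(294,216),.015),("tape",(226,225),(240,177),.009),("clip",(433,239),(405,315),.013)):
    print(n,onplane(t,a,z).round(3),onplane(s,b,z).round(3))
im=viewer.read_camera("top")
c=cv2.resize(im[160:250,195:335],None,fx=5.5,fy=5.5,interpolation=cv2.INTER_CUBIC)
cv2.imwrite("pics/c1.png",c[:,:,::-1])
w=viewer.get_calibration("wrist"); o=env.get_obs()
Rt=rot(o["tool_rot"]); print(w, Rt.T@(w["position"]-o["tool_pos"]), (Rt.T@rot(w["orientation"])).round(3))
E
```

```text
tray [ 0.431 -0.243  0.01 ] [ 0.438 -0.241  0.01 ]
ring [0.422 0.149 0.009] [0.423 0.148 0.009]
mag [0.441 0.019 0.015] [0.44  0.016 0.015]
tape [0.441 0.309 0.009] [0.442 0.309 0.009]
clip [ 0.401 -0.421  0.013] [ 0.403 -0.422  0.013]
{'fov_y': 60.87205131728901, 'cx': 322.61112676533014, 'cy': 204.91406185780608, 'position': array([0.15889377, 0.63384272, 0.38481465]), 'orientation': array([-1.40008106e+01, -2.74717451e-02,  7.01153928e+01])} [ 6.60356490e-02  9.53796834e-05 -1.62206119e-01] [[-0.     0.97   0.242]
 [ 1.     0.    -0.   ]
 [-0.     0.242 -0.97 ]]
```

View pics/c1.png

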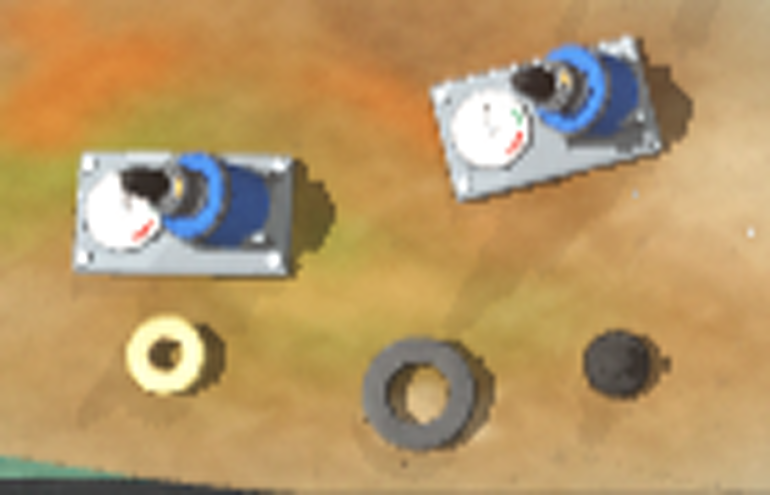

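The crop shows the plate corners clearly: left stand at (82,153), (292,157), (290,276), (73,272), and right stand at (433,86), (635,38), (660,153), (462,200). Both lean toward their dials.

```bash
cat >> h.py <<'E'
def stand_frame(o,yaw):
    c,s=np.cos(yaw),np.sin(yaw); M=np.array([[c,-s,0],[s,c,0],[0,0,1]]); return M,np.array([o[0],o[1],0.])
def grasp_pose(o,yaw,ax):   # TCP at axial distance ax (m) from rim, tool z=-u, tool x=-v
    M,p=stand_frame(o,yaw); u=M@[-.5,0,np.sqrt(.75)]; v=M@[np.sqrt(.75),0,.5]
    Z=-u; X=-v; Y=np.cross(Z,X)
    return M@[-.0085,0,.088]+p+ax*u, np.c_[X,Y,Z]
def move_to(P,Rm):
    ob=env.get_obs(); Rc=rot(ob["tool_rot"])
    d=Rc.T@(P-ob["tool_pos"])/.2; w=R.from_matrix(Rc.T@Rm).as_rotvec()/1.5
    print("row",d.round(4).tolist(),w.round(4).tolist()); return d,w
E
python3 - <<'E'
from h import *
t=viewer.get_calibration("top")
for n,cs in (("A",[(82,153),(292,157),(290,276),(73,272)]),("B",[(433,86),(635,38),(660,153),(462,200)])):
    q=np.array([onplane(t,((x+.5)/5.5+195-.5,(y+.5)/5.5+160-.5),.012) for x,y in cs])[:,:2]
    L=(q[1]+q[2]-q[0]-q[3])/2; W=(q[0]+q[1]-q[2]-q[3])/2
    yaw=np.arctan2(L[1],L[0]); o=q.mean(0)+.015*L/np.linalg.norm(L)
    print(n,o.round(4),np.degrees(yaw).round(1),np.linalg.norm(L).round(4),np.linalg.norm(W).round(4))
    P,Rm=grasp_pose(o,yaw,.12); print(P.round(3)); move_to(P,Rm)
E
```

```text
A [0.5359 0.2916] -90.3 0.139 0.0789
[0.536 0.36  0.192]
row [-1.9091, -0.6459, 0.1536] [0.2143, -0.3036, 0.7994]
B [0.6068 0.0572] -75.4 0.1348 0.0795
[0.59  0.124 0.192]
row [-2.5622, -1.6674, 0.1535] [0.1692, -0.321, 0.631]
```

{"op": "apply_moves", "data": {"moves": [[-0.25,-0.08,0,0.02,-0.03,0.09,1],[-0.5,-0.16,0,0.05,-0.06,0.18,1],[-0.75,-0.25,0,0.07,-0.09,0.27,1],[-1,-0.33,0,0.1,-0.12,0.36,1],[-1,-0.33,0,0.1,-0.15,0.4,1],[-1,-0.33,0,0.1,-0.15,0.4,1]]}}

```text
time_s: 1.55
tool_pos: [0.3879, 0.4802, 0.222]
tool_rot: [-175.6, 14.7, 126.0]
force: [-0.1, 1.0, -0.5]
grip_width: 0.0868
grasp_force: 0.0
```

```bash
python3 - <<'E'
from h import *
P,Rm=grasp_pose((.5359,.2916),np.radians(-90.3),.12); move_to(P,Rm); print(env.get_obs()["qpos"].round(1),env.get_obs()["time_s"])
E
```

```text
row [-0.8534, 0.2762, 0.3589] [0.1111, -0.1567, 0.3972]
[-65.5  21.5   6.9  80.7   9.2  87.9 -24.7] 1.55
```

{"op": "apply_moves", "data": {"moves": [[-0.2,0.07,0.09,0.02,-0.03,0.08,1],[-0.4,0.14,0.18,0.04,-0.06,0.16,1],[-0.6,0.2,0.25,0.07,-0.1,0.24,1],[-0.75,0.24,0.31,0.09,-0.13,0.32,1],[-0.85,0.276,0.36,0.111,-0.157,0.397,1],[-0.8534,0.276,0.359,0.111,-0.157,0.397,1],[-0.8534,0.276,0.359,0.111,-0.157,0.397,1]]}}

```text
time_s: 2.25
tool_pos: [0.5343, 0.3628, 0.1915]
tool_rot: [-179.8, 29.9, 90.2]
force: [-0.1, 0.5, 0.3]
grip_width: 0.087
grasp_force: 0.0
```

```bash
python3 - <<'E'
from h import *
o=env.get_obs(); print(o["tool_pos"].round(4),o["tool_rot"].round(2),o["qpos"].round(1))
w=viewer.get_calibration("wrist"); im=viewer.read_camera("wrist").copy()
for t in ("conn_1","stand_1","plunger_1"):
    print(t,[(np.round(d["location"],1).tolist(),round(d["conf"],2)) for d in boxes_of("wrist",t)[:3]])
M,p=stand_frame((.5359,.2916),np.radians(-90.3))
u=np.array([-.5,0,.866]); rim=np.array([-.0085,0,.088])
pts=[rim,rim+.034*u,rim+.018*u,rim-.012*u]+[np.array([x,y,.012]) for x in(-.085,.055) for y in(-.04,.04)]
uv=proj(w,[M@a+p for a in pts]); print(uv.round(1).tolist())
for a in uv: cv2.circle(im,tuple(int(round(c)) for c in a),4,(255,0,255),1)
cv2.imwrite("pics/w1.png",im[:,:,::-1])
E
```

```text
[0.5343 0.3628 0.1915] [-179.8    29.88   90.15] [-58.7  35.5  17.8  69.8  11.5  96.7 -42.8]
conn_1 [([329.0, 204.9], 0.59)]
stand_1 [([326.9, 130.9], 0.92), ([373.5, 293.6], 0.68)]
plunger_1 [([237.2, 136.4], 0.63), ([324.1, 188.1], 0.57), ([379.6, 313.6], 0.41)]
[[325.2, 202.9], [325.6, 213.3], [325.4, 208.1], [325.1, 199.7], [279.5, 77.4], [372.4, 78.1], [289.5, 197.2], [359.3, 197.6]]
```

View pics/w1.png

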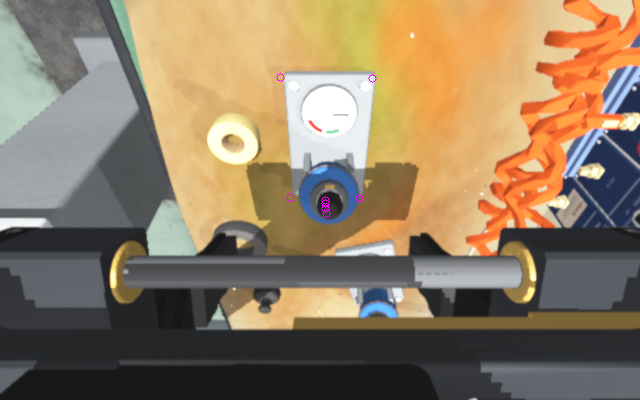

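The wrist picture shows the plate's far corners about 5 px off my projection, with the connector near (329,205) and the dial at (329,111), needle at rest. I'll zoom in to refine.

```bash
python3 - <<'E'
from h import *
im=cv2.imread("pics/w1.png")
im=viewer.read_camera("wrist")
for t in ("conn_1","reject_tray"):
    for d in masks_of("wrist",t)[:2]:
        ys,xs=np.nonzero(d["pixels"]); print(t,d["conf"],d["location"],xs.min(),xs.max(),ys.min(),ys.max(),len(xs))
c=cv2.resize(im[65:230,270:390],None,fx=3.6,fy=3.6,interpolation=cv2.INTER_CUBIC); cv2.imwrite("pics/c2.png",c[:,:,::-1])
E
```

```text
conn_1 0.88 [331.0, 204.2] 316 342 188 217 661
```

View pics/c2.png

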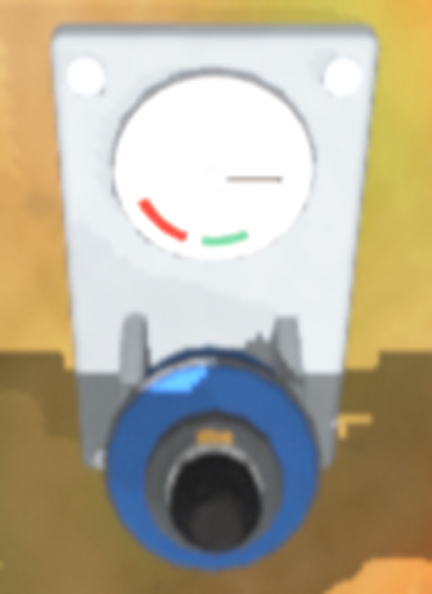

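```bash
python3 - <<'E'
from h import *
from scipy.optimize import least_squares
w=viewer.get_calibration("wrist")
u=np.array([-.5,0,.866]); rim=np.array([-.0085,0,.088])
pts=np.array([[-.085,.04,.012],[-.085,-.04,.012],[.055,.04,.012],[.055,-.04,.012],rim+.034*u])
cp=np.array([(52,28),(377,28),(88,465),(328,465),(213,515)],float)
uv=(cp+.5)/3.6-.5+[270,65]
def f(x):
    M,p=stand_frame(x[:2],x[2]); q=proj(w,pts@M.T+p)
    return (q-uv)
q0=f([.5359,.2916,np.radians(-90.3)]); 
if abs(q0).max()>50: pts[:4,1]*=-1
for k in (slice(0,5),slice(0,4)):
    r=least_squares(lambda x:f(x)[k].ravel(),[.5359,.2916,np.radians(-90.3)])
    print(r.x[:2].round(4),np.degrees(r.x[2]).round(2)); print(f(r.x).round(1).tolist())
    P,Rm=grasp_pose(r.x[:2],r.x[2],.05); print(P); move_to(P,Rm)
E
```

```text
[0.5395 0.2953] -90.11
[[-1.9, -0.1], [1.2, 0.0], [-2.0, 0.1], [1.5, 0.2], [0.9, 0.4]]
[0.5396067  0.32878162 0.13130127]
row [0.0074, 0.0252, 0.3513] [0.0005, -0.0016, 0.001]
[0.5398 0.2952] -90.1
[[-1.5, 0.1], [1.5, 0.2], [-1.7, 0.2], [1.7, 0.2], [1.3, 0.5]]
[0.5398842  0.3286656  0.13130127]
row [0.0069, 0.0266, 0.3516] [0.0004, -0.0016, 0.0009]
```

{"op": "apply_moves", "data": {"moves": [[0.007,0.026,0.2,0,-0.0016,0.001,1],[0.007,0.026,0.35,0,-0.0016,0.001,1],[0.007,0.026,0.45,0,-0.0016,0.001,1],[0.007,0.026,0.52,0,-0.0016,0.001,1],[0.007,0.026,0.58,0,-0.0016,0.001,1],[0.007,0.026,0.58,0,-0.0016,0.001,1]]}}

```text
time_s: 3.2
tool_pos: [0.5399, 0.304, 0.0903]
tool_rot: [-180.0, 30.2, 89.8]
force: [0.7, 0.1, -0.9]
grip_width: 0.0871
grasp_force: 0.0
```

```bash
python3 - <<'E'
from h import *
o=env.get_obs(); print(o["tool_pos"].round(4),o["tool_rot"].round(2),o["force"].round(1))
P,Rm=grasp_pose((.5396,.2953),np.radians(-90.1),.0035);move_to(P,Rm)
im=viewer.read_camera("wrist")
print([(d["location"],d["conf"]) for d in boxes_of("wrist","conn_1")])
w=viewer.get_calibration("wrist"); M,p=stand_frame((.5396,.2953),np.radians(-90.1))
print(proj(w,[M@[-.0085-.034*.5,0,.088+.034*.866]+p, o["tool_pos"]]).round(1))
cv2.imwrite("pics/w2.png",im[:,:,::-1])
E
```

```text
[0.5399 0.304  0.0903] [-179.96   30.16   89.79] [ 0.7  0.1 -0.9]
row [0.0051, -0.0013, -0.007] [-0.0011, 0.0019, -0.0011]
[([322.7, 247.5], 0.9)]
[[321.3 279.4]
 [322.  253.1]]
```

View pics/w2.png

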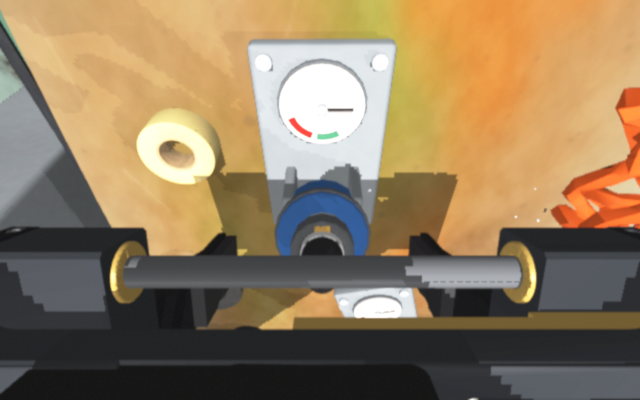

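The connector sits centred between the fingers at column 322, the dial is readable at (323,102), and the needle is at rest. Closing now.

{"op": "apply_moves", "data": {"moves": [[0.005,-0.001,-0.006,0,0,0,1],[0.005,-0.001,-0.006,0,0,0,0.5],[0.005,-0.001,-0.006,0,0,0,0.3],[0.005,-0.001,-0.006,0,0,0,0.15],[0.005,-0.001,-0.006,0,0,0,0.15],[0.005,-0.001,-0.006,0,0,0,0.15],[0.005,-0.001,-0.006,0,0,0,0.15],[0.005,-0.001,-0.006,0,0,0,0.15],[0.005,-0.001,-0.006,0,0,0,0.15]], "grip_force": 40}}

```text
time_s: 4.2
tool_pos: [0.5401, 0.3063, 0.0916]
tool_rot: [180.0, 30.1, 89.8]
force: [0.6, 0.5, 0.4]
grip_width: 0.0311
grasp_force: 0.0
```

```bash
cat > s.py <<'E'
from h import *
import sys
o=env.get_obs(); yaw=np.radians(float(sys.argv[1])); M,_=stand_frame((0,0),yaw); u=M@[-.5,0,.866]
print(o["time_s"],o["tool_pos"].round(4),o["tool_rot"].round(2),"w",o["grip_width"].round(4),"gf",o["grasp_force"],"F",o["force"].round(2),"F.u",(o["force"]@u).round(2),"axial",(o["tool_pos"]@u).round(5))
E
python3 s.py -90.1
```

```text
Traceback (most recent call last):
  File "s.py", line 4, in <module>
    print(o["time_s"],o["tool_pos"].round(4),o["tool_rot"].round(2),"w",o["grip_width"].round(4),"gf",o["grasp_force"],"F",o["force"].round(2),"F.u",(o["force"]@u).round(2),"axial",(o["tool_pos"]@u).round(5))
                                                                        ^^^^^^^^^^^^^^^^^^^^^
AttributeError: 'float' object has no attribute 'round'
```

{"op": "apply_moves", "data": {"moves": [[0,0,0,0,0,0,0.1],[0,0,0,0,0,0,0.1],[0,0,0,0,0,0,0.1],[0,0,0,0,0,0,0.1]]}}

```text
time_s: 4.6
tool_pos: [0.5399, 0.3064, 0.0916]
tool_rot: [180.0, 30.1, 89.8]
force: [-0.3, 0.1, -0.2]
grip_width: 0.019
grasp_force: 40.0
```

```bash
sed -i 's/o\["grip_width"\].round(4)/round(o["grip_width"],4)/' s.py; python3 s.py -90.1
```

```text
4.6 [0.5399 0.3064 0.0916] [179.98  30.09  89.79] w 0.019 gf 39.98291512951255 F [-0.3   0.15 -0.17] F.u -0.07 axial 0.233
```

{"op": "apply_moves", "data": {"moves": [[0,0,-0.0025,0,0,0,0.1],[0,0,-0.005,0,0,0,0.1],[0,0,-0.005,0,0,0,0.1]]}}

```text
time_s: 4.9
tool_pos: [0.5399, 0.3065, 0.0922]
tool_rot: [180.0, 30.1, 89.8]
force: [-0.7, -0.7, -2.1]
grip_width: 0.0192
grasp_force: 40.0
```

```bash
python3 s.py -90.1
```

```text
4.9 [0.5399 0.3065 0.0922] [179.99  30.13  89.78] w 0.0192 gf 39.97221544501372 F [-0.68 -0.7  -2.09] F.u -2.16 axial 0.23353
```

{"op": "apply_moves", "data": {"moves": [[0,0,-0.004,0,0,0,0.1],[0,0,-0.0075,0,0,0,0.1],[0,0,-0.0075,0,0,0,0.1]]}}

```text
time_s: 5.2
tool_pos: [0.5401, 0.3073, 0.0936]
tool_rot: [180.0, 30.1, 89.8]
force: [0.2, -1.8, -3.0]
grip_width: 0.0194
grasp_force: 40.0
```

```bash
python3 s.py -90.1
```

```text
5.2 [0.5401 0.3073 0.0936] [179.97  30.11  89.78] w 0.0194 gf 39.96623849845491 F [ 0.24 -1.81 -3.02] F.u -3.52 axial 0.23524
```

```bash
python3 - <<'E'
from h import *
im=viewer.read_camera("wrist"); c=cv2.resize(im[30:300,230:420],None,fx=2.2,fy=2.2,interpolation=cv2.INTER_CUBIC); cv2.imwrite("pics/w3.png",c[:,:,::-1])
E
```

```text
(no output)
```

View pics/w3.png

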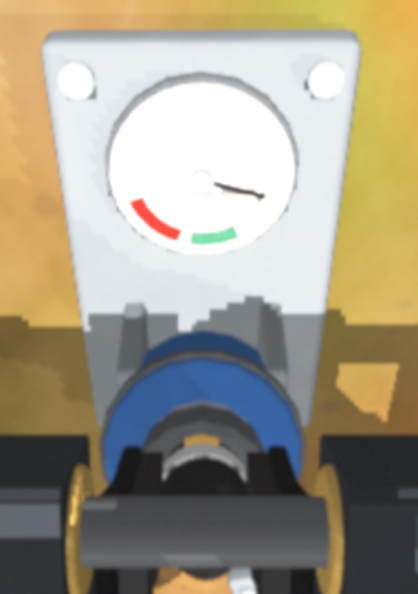

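The needle has moved only about 13°, roughly 0.8 mm or 3 N, while the tool moved 2.2 mm. That suggests this connector is sliding out, so I keep pulling slowly.

{"op": "apply_moves", "data": {"moves": [[0,0,-0.005,0,0,0,0.1],[0,0,-0.01,0,0,0,0.1],[0,0,-0.015,0,0,0,0.1],[0,0,-0.015,0,0,0,0.1]]}}

```text
time_s: 5.65
tool_pos: [0.5403, 0.3093, 0.0967]
tool_rot: [179.9, 30.1, 89.8]
force: [0.8, -1.0, -2.5]
grip_width: 0.0192
grasp_force: 40.0
```

```bash
python3 s.py -90.1
```

```text
5.65 [0.5403 0.3093 0.0967] [179.93  30.08  89.77] w 0.0192 gf 39.968164048623294 F [ 0.79 -1.04 -2.55] F.u -2.72 axial 0.23885
```

The force stays near 3 N with the grip width constant, so this one is unlatched. I draw it straight out the rest of the way.

{"op": "apply_moves", "data": {"moves": [[0,0,-0.015,0,0,0,0.1],[0,0,-0.03,0,0,0,0.1],[0,0,-0.045,0,0,0,0.1],[0,0,-0.07,0,0,0,0.1],[0,0,-0.13,0,0,0,0.1],[0,0,-0.25,0,0,0,0.1],[0,0,-0.4,0,0,0,0.1],[0,0,-0.55,0,0,0,0.1],[0,0,-0.65,0,0,0,0.1],[0,0,-0.7,0,0,0,0.1],[0,0,-0.7,0,0,0,0.1]]}}

```text
time_s: 6.75
tool_pos: [0.5405, 0.3807, 0.219]
tool_rot: [179.8, 30.0, 89.8]
force: [0.1, 0.5, -0.7]
grip_width: 0.0194
grasp_force: 40.0
```

```bash
python3 s.py -90.1; python3 - <<'E'
from h import *
viewer.read_camera("wrist"); print([(d["location"],d["conf"]) for d in boxes_of("wrist","conn_1")])
Rm=R.from_euler('xyz',[180,0,90],degrees=True).as_matrix()
move_to(np.array([.434,-.242,.24]),Rm)
E
```

```text
6.75 [0.5405 0.3807 0.219 ] [179.83  29.96  89.79] w 0.0194 gf 39.97675589402206 F [ 0.15  0.49 -0.69] F.u -0.35 axial 0.38046
[]
row [-2.7438, -0.5193, 1.4598] [-0.0006, 0.3507, -0.0025]
```

{"op": "apply_moves", "data": {"moves": [[-0.2,-0.03,0.05,0,0.07,0,0.1],[-0.4,-0.07,0.15,0,0.14,0,0.1],[-0.6,-0.1,0.23,0,0.21,0,0.1],[-0.8,-0.13,0.3,0,0.28,0,0.1],[-0.9,-0.15,0.345,0,0.35,0,0.1],[-0.9,-0.15,0.345,0,0.35,0,0.1]]}}

```text
time_s: 7.45
tool_pos: [0.5103, 0.1788, 0.249]
tool_rot: [179.9, -0.1, 88.9]
force: [1.0, 0.2, 0.4]
grip_width: 0.019
grasp_force: 40.0
```

{"op": "apply_moves", "data": {"moves": [[-0.2,-0.04,0,0,0,0,0.1],[-0.4,-0.08,0,0,0,0,0.1],[-0.6,-0.12,0,0,0,0,0.1],[-0.8,-0.16,0,0,0,0,0.1],[-1,-0.2,0,0,0,0,0.1]]}}

```text
time_s: 7.95
tool_pos: [0.4675, -0.0125, 0.2468]
tool_rot: [-179.9, 0.1, 89.8]
force: [0.8, 0.2, -0.8]
grip_width: 0.0191
grasp_force: 40.0
```

```bash
python3 s.py -90.1; python3 - <<'E'
from h import *
Rm=R.from_euler('xyz',[180,0,90],degrees=True).as_matrix()
move_to(np.array([.434,-.242,.10]),Rm); print(env.get_obs()["qpos"].round(0))
E
```

```text
7.95 [ 0.4675 -0.0125  0.2468] [-1.7991e+02  6.0000e-02  8.9800e+01] w 0.0191 gf 39.977973599452525 F [ 0.83  0.23 -0.81] F.u -0.58 axial 0.20792
row [-1.1475, -0.1622, 0.7355] [-0.0011, 0.0007, -0.0023]
[-34.  -6.  31. 107.   3.  79.  -5.]
```

{"op": "apply_moves", "data": {"moves": [[-0.2,-0.03,0,0,0,0,0.1],[-0.4,-0.06,0,0,0,0,0.1],[-0.6,-0.1,0.1,0,0,0,0.1],[-0.8,-0.13,0.3,0,0,0,0.1],[-1,-0.15,0.5,0,0,0,0.1],[-1,-0.15,0.6,0,0,0,0.1],[-1,-0.15,0.6,0,0,0,0.1]]}}

```text
time_s: 8.65
tool_pos: [0.4335, -0.2115, 0.1238]
tool_rot: [-179.5, -0.0, 89.5]
force: [0.7, -0.5, -1.2]
grip_width: 0.0187
grasp_force: 40.0
```

```bash
python3 s.py -90.1; python3 - <<'E'
from h import *
Rm=R.from_euler('xyz',[180,0,90],degrees=True).as_matrix()
move_to(np.array([.434,-.242,.0235]),Rm)
im=viewer.read_camera("wrist"); w=viewer.get_calibration("wrist")
for t in ("conn_1","reject_tray"): print(t,[(d["location"],d["conf"]) for d in boxes_of("wrist",t)[:2]])
print(proj(w,[[.434+a*.06,-.242+b*.07,.022] for a in(-1,1) for b in (-1,1)]).round())
cv2.imwrite("pics/w4.png",im[:,:,::-1])
E
```

```text
8.65 [ 0.4335 -0.2115  0.1238] [-179.47   -0.     89.54] w 0.0187 gf 39.97629213379696 F [ 0.65 -0.54 -1.18] F.u -1.29 axial 0.00181
row [-0.1525, 0.0081, 0.5013] [-0.0061, -0.0001, -0.0053]
conn_1 [([325.5, 245.6], 0.74)]
reject_tray [([330.4, 191.0], 0.9)]
[[254. 317.]
 [244. 157.]
 [391. 317.]
 [398. 156.]]
```

View pics/w4.png

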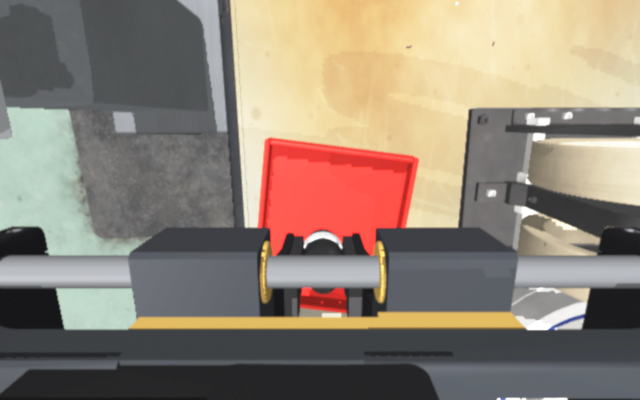

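The tray's far corners are at (266,140) and (416,157), so it is turned about 7° and centred near (0.44, -0.236). The connector is held at (323,245), and I lower it there.

{"op": "apply_moves", "data": {"moves": [[-0.06,0.02,0.12,-0.006,0,-0.005,0.1],[-0.12,0.033,0.25,-0.006,0,-0.005,0.1],[-0.12,0.033,0.38,-0.006,0,-0.005,0.1],[-0.12,0.033,0.45,-0.006,0,-0.005,0.1],[-0.12,0.033,0.48,-0.006,0,-0.005,0.1],[-0.12,0.033,0.5,-0.006,0,-0.005,0.1],[-0.12,0.033,0.5,-0.006,0,-0.005,0.1]]}}

```text
time_s: 9.5
tool_pos: [0.4457, -0.2345, 0.0288]
tool_rot: [179.4, 0.0, 90.3]
force: [0.0, 0.7, -0.1]
grip_width: 0.0187
grasp_force: 40.0
```

```bash
python3 s.py -90.1
```

```text
9.5 [ 0.4457 -0.2345  0.0288] [1.7938e+02 1.0000e-02 9.0290e+01] w 0.0187 gf 39.976601869566366 F [ 0.03  0.7  -0.08] F.u 0.28 axial -0.09194
```

{"op": "apply_moves", "data": {"moves": [[0,0,0.015,0,0,0,0.1],[0,0,0.03,0,0,0,0.1],[0,0,0.03,0,0,0,0.1]]}}

```text
time_s: 9.8
tool_pos: [0.445, -0.2347, 0.0221]
tool_rot: [179.4, 0.0, 90.2]
force: [-0.9, 0.6, -0.1]
grip_width: 0.019
grasp_force: 40.0
```

```bash
python3 s.py -90.1
```

```text
9.8 [ 0.445  -0.2347  0.0221] [179.44   0.    90.24] w 0.019 gf 39.976668254239485 F [-0.9   0.55 -0.14] F.u 0.16 axial -0.09779
```

Release here, with no more than a millimetre or two of drop.

{"op": "apply_moves", "data": {"moves": [[0,0,0,0,0,0,0.3],[0,0,0,0,0,0,0.45],[0,0,0,0,0,0,0.5],[0,0,0,0,0,0,0.5],[0,0,0,0,0,0,0.5],[0,0,-0.1,0,0,0,0.5],[0,0,-0.25,0,0,0,0.5],[0,0,-0.5,0,0,0,0.7],[0,0,-0.75,0,0,0,1],[0,0,-1,0,0,0,1],[0,0,-1,0,0,0,1]]}}

```text
time_s: 10.9
tool_pos: [0.4467, -0.2367, 0.2289]
tool_rot: [178.7, 0.1, 90.2]
force: [0.5, -0.1, -0.3]
grip_width: 0.0677
grasp_force: 0.0
```

```bash
python3 s.py -90.1; python3 - <<'E'
from h import *
im=viewer.read_camera("scene"); cv2.imwrite("pics/s1.png",im[:,:,::-1])
t=viewer.get_calibration("scene")
print("scene",[(d["location"],d["conf"], onplane(t,d["location"],.02).round(3)) for d in boxes_of("scene","conn_1")])
w=viewer.get_calibration("wrist"); im=viewer.read_camera("wrist")
print("wrist",[(d["location"],d["conf"],onplane(w,d["location"],.02).round(3)) for d in boxes_of("wrist","conn_1")])
P,Rm=grasp_pose((.6068,.0572),np.radians(-75.4),.12); print(P); move_to(P,Rm)
E
```

```text
10.9 [ 0.4467 -0.2367  0.2289] [1.7874e+02 1.1000e-01 9.0210e+01] w 0.0677 gf 0.0 F [ 0.48 -0.06 -0.34] F.u -0.32 axial 0.08027
scene [([360.9, 259.1], 0.43, array([ 0.452, -0.239,  0.02 ]))]
wrist [([322.2, 183.6], 0.57, array([ 0.446, -0.236,  0.02 ]))]
[0.58953325 0.12348808 0.19192305]
row [1.7857, 0.7429, 0.1511] [-0.0388, -0.3469, -0.1646]
```

The connector stands in the tray at about (0.446, -0.236). Going to the second stand now.

{"op": "apply_moves", "data": {"moves": [[0.2,0.08,0,-0.005,-0.04,-0.02,1],[0.4,0.16,0,-0.01,-0.08,-0.04,1],[0.6,0.24,0,-0.015,-0.12,-0.06,1],[0.8,0.32,0,-0.02,-0.16,-0.08,1],[1,0.4,0,-0.02,-0.2,-0.1,1],[1,0.4,0,-0.02,-0.2,-0.1,1]]}}

```text
time_s: 11.7
tool_pos: [0.5224, -0.025, 0.2194]
tool_rot: [179.3, 17.4, 99.6]
force: [-0.3, -0.6, 0.2]
grip_width: 0.0871
grasp_force: 0.0
```

```bash
python3 - <<'E'
from h import *
P,Rm=grasp_pose((.610,.060),np.radians(-75.4),.12); move_to(P,Rm); print(env.get_obs()["tool_pos"])
E
```

```text
row [0.6966, 0.4736, -0.0684] [-0.0152, -0.1465, -0.0543]
[ 0.52243102 -0.02495089  0.21936566]
```

{"op": "apply_moves", "data": {"moves": [[0.18,0.12,-0.02,-0.004,-0.05,-0.014,1],[0.36,0.24,-0.04,-0.008,-0.09,-0.028,1],[0.54,0.36,-0.055,-0.012,-0.13,-0.042,1],[0.697,0.474,-0.068,-0.015,-0.1465,-0.054,1],[0.697,0.474,-0.068,-0.015,-0.1465,-0.054,1],[0.697,0.474,-0.068,-0.015,-0.1465,-0.054,1]]}}

```text
time_s: 12.3
tool_pos: [0.5939, 0.1158, 0.1931]
tool_rot: [-180.0, 30.2, 103.8]
force: [0.2, -1.2, 0.8]
grip_width: 0.0872
grasp_force: 0.0
```

```bash
python3 s.py -75.4; python3 - <<'E'
from h import *
im=viewer.read_camera("wrist"); w=viewer.get_calibration("wrist")
print([(d["location"],d["conf"]) for d in boxes_of("wrist","conn_1")])
M,p=stand_frame((.610,.060),np.radians(-75.4))
print(proj(w,[M@a+p for a in ([-.085,.04,.012],[-.085,-.04,.012],[.055,.04,.012],[.055,-.04,.012],[-.0255,0,.1174])]).round(1).tolist())
c=cv2.resize(im[50:230,255:405],None,fx=3.3,fy=3.3,interpolation=cv2.INTER_CUBIC); cv2.imwrite("pics/c5.png",c[:,:,::-1])
E
```

```text
12.3 [0.5939 0.1158 0.1931] [-179.96   30.15  103.81] w 0.0872 gf 0.0 F [ 0.19 -1.21  0.84] F.u 0.12 axial 0.14834
[([328.9, 189.6], 0.96)]
[[371.9, 57.1], [276.2, 58.8], [361.5, 184.6], [290.2, 185.6], [325.8, 195.8]]
```

View pics/c5.png

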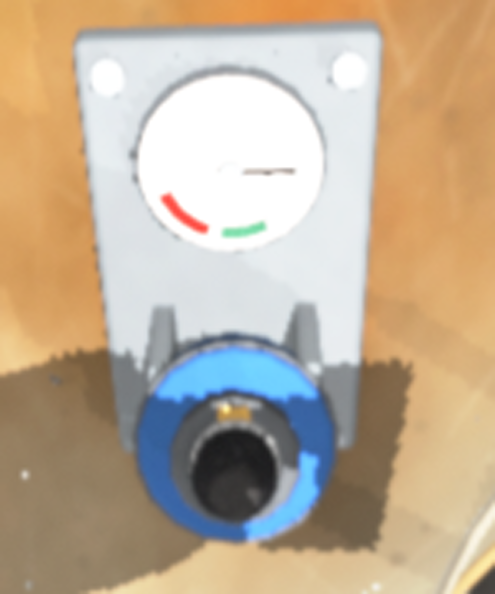

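The crop shows stand B: far corners at (77,33) and (382,28), near corners at (120,450) and (353,446), connector tip near (235,485), needle at rest.

```bash
python3 - <<'E'
from h import *
from scipy.optimize import least_squares
w=viewer.get_calibration("wrist")
u=np.array([-.5,0,.866]); rim=np.array([-.0085,0,.088])
pts=np.array([[-.085,-.04,.012],[-.085,.04,.012],[.055,-.04,.012],[.055,.04,.012],rim+.034*u])
uv=(np.array([(77,32),(382,28),(120,450),(353,446),(234,490)])+.5)/3.3-.5+[255,50]
def f(x):
    M,p=stand_frame(x[:2],x[2]); return proj(w,pts@M.T+p)-uv
r=least_squares(lambda x:f(x).ravel(),[.61,.06,np.radians(-75.4)])
print(r.x[:2].round(4),np.degrees(r.x[2]).round(2),f(r.x).round(1).tolist())
for a in (.05,.0035): P,Rm=grasp_pose(r.x[:2],r.x[2],a); print(P.round(4)); move_to(P,Rm)
E
```

```text
[0.6109 0.058 ] -75.4 [[-1.5, 1.0], [1.3, 0.3], [-0.5, 0.2], [-0.1, 0.3], [0.6, -1.6]]
[0.6025 0.0904 0.1313]
row [0.0554, 0.0113, 0.3367] [-0.0046, 0.001, -0.0115]
[0.6083 0.0679 0.091 ]
row [0.0558, 0.0129, 0.5692] [-0.0046, 0.001, -0.0115]
```

{"op": "apply_moves", "data": {"moves": [[0.056,0.012,0.15,-0.005,0.001,-0.0115,1],[0.056,0.012,0.3,-0.005,0.001,-0.0115,1],[0.056,0.012,0.42,-0.005,0.001,-0.0115,1],[0.056,0.012,0.5,-0.005,0.001,-0.0115,1],[0.056,0.012,0.55,-0.005,0.001,-0.0115,1],[0.056,0.012,0.55,-0.005,0.001,-0.0115,1]]}}

```text
time_s: 13.0
tool_pos: [0.6077, 0.0698, 0.0946]
tool_rot: [179.9, 30.0, 104.5]
force: [0.1, 0.0, 0.5]
grip_width: 0.0866
grasp_force: 0.0
```

```bash
python3 s.py -75.4; python3 - <<'E'
from h import *
P,Rm=grasp_pose((.6109,.058),np.radians(-75.4),.0035); move_to(P,Rm)
im=viewer.read_camera("wrist"); print([(d["location"],d["conf"]) for d in boxes_of("wrist","conn_1")])
E
```

```text
13.0 [0.6077 0.0698 0.0946] [179.92  29.95 104.54] w 0.0866 gf 0.0 F [0.06 0.05 0.51] F.u 0.46 axial 0.0391
row [0.0005, 0.0007, 0.0204] [0.0006, -0.0005, -0.0006]
[([326.3, 241.6], 0.98)]
```

{"op": "apply_moves", "data": {"moves": [[0,0.004,0.02,0,0,0,1],[0,0.004,0.02,0,0,0,0.6],[0,0.004,0.02,0,0,0,0.4],[0,0.004,0.02,0,0,0,0.1],[0,0.004,0.02,0,0,0,0.1],[0,0.004,0.02,0,0,0,0.1],[0,0.004,0.02,0,0,0,0.1],[0,0.004,0.02,0,0,0,0.1],[0,0.004,0.02,0,0,0,0.1],[0,0.004,0.02,0,0,0,0.1],[0,0.004,0.02,0,0,0,0.1],[0,0.004,0.02,0,0,0,0.1],[0,0.004,0.02,0,0,0,0.1]], "grip_force": 55}}

```text
time_s: 14.4
tool_pos: [0.608, 0.0703, 0.0913]
tool_rot: [-179.9, 29.9, 104.7]
force: [-5.2, -0.2, 3.1]
grip_width: 0.0189
grasp_force: 55.0
```

```bash
python3 s.py -75.4
```

```text
14.4 [0.608  0.0703 0.0913] [-179.94   29.94  104.7 ] w 0.0189 gf 54.99446683097631 F [-5.2  -0.2   3.11] F.u 3.25 axial 0.03646
```

{"op": "apply_moves", "data": {"moves": [[0,-0.002,-0.003,0,0,0,0.1],[0,-0.004,-0.006,0,0,0,0.1],[0,-0.004,-0.006,0,0,0,0.1],[0,-0.004,-0.006,0,0,0,0.1]]}}

```text
time_s: 14.8
tool_pos: [0.6079, 0.0705, 0.0919]
tool_rot: [180.0, 29.9, 104.7]
force: [-3.0, -2.8, -2.8]
grip_width: 0.0188
grasp_force: 55.0
```

```bash
python3 s.py -75.4
```

```text
14.8 [0.6079 0.0705 0.0919] [179.96  29.94 104.71] w 0.0188 gf 54.9668355518952 F [-3.   -2.76 -2.77] F.u -3.35 axial 0.03708
```

```bash
cat > dial.py <<'E'
from h import *
w=viewer.get_calibration("wrist"); im=viewer.read_camera("wrist")
M,p=stand_frame((.6109,.058),np.radians(-75.4))
n=320; g=np.arange(n)*.00025-.04; X,Y=np.meshgrid(g,g)   # stand frame patch round (-.055,0)
uv=proj(w,np.c_[X.ravel()-.05,Y.ravel(),0*X.ravel()+.02]@M.T+p).astype(np.float32).reshape(n,n,2)
r=cv2.remap(im,uv[...,0],uv[...,1],cv2.INTER_LINEAR).astype(int)
wh=((r.min(2)>235)*255).astype(np.uint8); nn,lab,st,ce=cv2.connectedComponentsWithStats(wh)
k=1+st[1:,4].argmax(); c=st[k,:2]+st[k,2:4]/2.; R0=st[k,2:4].max()/2
print("dial",c,"size mm",st[k,2:4]*.25)
yy,xx=np.mgrid[:n,:n]; dx,dy=xx-c[0],yy-c[1]; rr=np.hypot(dx,dy)/R0; a=np.degrees(np.arctan2(dy,dx))
R_,G,B=r[...,0],r[...,1],r[...,2]; ins=rr<.92
for nm,m in (("green",ins&(G-R_>40)),("red",ins&(R_-G>80)),("needle",(rr>.25)&(rr<.72)&(r.max(2)<170)&(np.ptp(r,axis=2)<50))):
    s=a[m]; print(nm,len(s),np.percentile(s,[2,50,98]).round(1) if len(s) else "")
cv2.imwrite("pics/dial.png",r[:,:,::-1])
E
python3 dial.py
```

```text
dial [164.5 180.5] size mm [77.75 60.25]
green 708 [-33.8 -10.8  17.7]
red 919 [-87.6 -68.8 -46.8]
needle 27 [100.3 103.6 106.8][ WARN:0@1.692] global loadsave.cpp:1063 imwrite_ Unsupported depth image for selected encoder is fallbacked to CV_8U.
```

```bash
python3 - <<'E'
s=open("dial.py").read()
a=s.index("wh=(("); b=s.index("yy,xx")
s=s[:a]+'''gr=cv2.GaussianBlur(r.astype(np.uint8).min(2),(0,0),2)
h=cv2.HoughCircles(gr,cv2.HOUGH_GRADIENT,1,400,param1=60,param2=15,minRadius=96,maxRadius=116)[0,0]
c,R0=h[:2],h[2]; print("dial mm",(c*.25).round(1),R0*.25)
'''+s[b:]
open("dial.py","w").write(s)
E
python3 dial.py 2>/dev/null
```

```text
dial mm [33.9 39.4] 24.3
green 696 [-7.2  9.7 27. ]
red 921 [-64.8 -42.5 -20. ]
needle 211 [56.1 67.9 73.8]
```

View pics/dial.png

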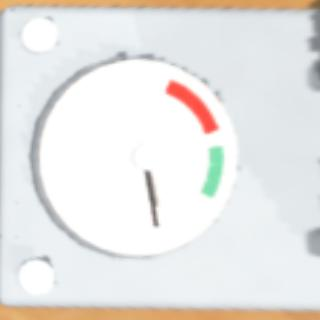

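The rectified dial shows the hub near (143,157), the needle at about 81°, green from 31° down to -8°, and red from -18°. That gives 19.5° per mm with rest at 90°, so the needle reads about 0.5 mm.

```bash
python3 - <<'E'
s=open("dial.py").read()
a=s.index("gr=cv2"); b=s.index("yy,xx")
s=s[:a]+"c,R0=np.array([143,157.]),95.\n"+s[b:]
s=s.replace('''cv2.imwrite("pics''','''v=cv2.fitLine(np.c_[xx[m],yy[m]].astype(np.float32),cv2.DIST_HUBER,0,.01,.01).ravel(); v=v[:2]*np.sign(v[:2]@[xx[m].mean()-c[0],yy[m].mean()-c[1]]) 
an=np.degrees(np.arctan2(v[1],v[0])); print("line",an.round(1),"mm",((89.5-an)/19.5).round(2))
cv2.imwrite("pics''')
open("dial.py","w").write(s)
E
python3 dial.py 2>/dev/null
```

```text
green 696 [-7.5 11.2 30. ]
red 922 [-69.9 -46.1 -21.6]
needle 218 [71.8 77.3 80.5]
line 79.8 mm 0.5
```

{"op": "apply_moves", "data": {"moves": [[0,0,-0.003,0,0,0,0.1],[0,0,-0.006,0,0,0,0.1],[0,0,-0.006,0,0,0,0.1]]}}

```text
time_s: 15.25
tool_pos: [0.6078, 0.071, 0.0928]
tool_rot: [180.0, 29.9, 104.7]
force: [-4.4, -3.6, -5.5]
grip_width: 0.0187
grasp_force: 55.0
```

```bash
python3 s.py -75.4; python3 dial.py 2>/dev/null
```

```text
15.25 [0.6078 0.071  0.0928] [179.96  29.94 104.7 ] w 0.0187 gf 54.95137517340481 F [-4.41 -3.59 -5.54] F.u -5.98 axial 0.03808
green 704 [-7.6 11.3 30. ]
red 933 [-69.9 -46.1 -21.7]
needle 206 [55.3 60.3 63.4]
line 61.2 mm 1.45
```

{"op": "apply_moves", "data": {"moves": [[0,0,-0.003,0,0,0,0.1],[0,0,-0.006,0,0,0,0.1],[0,0,-0.007,0,0,0,0.1],[0,0,-0.007,0,0,0,0.1]]}}

```text
time_s: 15.7
tool_pos: [0.6077, 0.0714, 0.0936]
tool_rot: [180.0, 29.9, 104.7]
force: [-2.6, -4.0, -8.0]
grip_width: 0.019
grasp_force: 54.9
```

```bash
python3 s.py -75.4; python3 dial.py 2>/dev/null
```

```text
15.7 [0.6077 0.0714 0.0936] [179.96  29.94 104.7 ] w 0.019 gf 54.939472996629775 F [-2.59 -3.99 -8.02] F.u -8.55 axial 0.03898
green 703 [-7.4 11.3 30.1]
red 925 [-69.8 -46.  -21.7]
needle 167 [39.9 43.6 46.2]
line 44.0 mm 2.33
```

{"op": "apply_moves", "data": {"moves": [[0,0,-0.003,0,0,0,0.1],[0,0,-0.006,0,0,0,0.1],[0,0,-0.009,0,0,0,0.1],[0,0,-0.01,0,0,0,0.1],[0,0,-0.01,0,0,0,0.1]]}}

```text
time_s: 16.25
tool_pos: [0.6075, 0.072, 0.0947]
tool_rot: [180.0, 30.0, 104.7]
force: [-0.4, -6.2, -14.1]
grip_width: 0.0186
grasp_force: 54.9
```

```bash
python3 s.py -75.4; python3 dial.py 2>/dev/null
```

```text
16.25 [0.6075 0.072  0.0947] [179.97  29.95 104.71] w 0.0186 gf 54.920741859823465 F [ -0.35  -6.2  -14.12] F.u -15.18 axial 0.04028
green 663 [-7.4 11.2 30.1]
red 914 [-69.9 -46.2 -21.7]
needle 188 [14.9 18.1 21.2]
line 18.2 mm 3.66
```

The needle is in the green at 3.66 mm and 15 N. Holding there for 1.5 s.

{"op": "apply_moves", "data": {"moves": [[0,0,-0.001,0,0,0,0.1],[0,0,-0.001,0,0,0,0.1],[0,0,-0.001,0,0,0,0.1],[0,0,-0.001,0,0,0,0.1],[0,0,-0.001,0,0,0,0.1],[0,0,-0.001,0,0,0,0.1],[0,0,-0.001,0,0,0,0.1],[0,0,-0.001,0,0,0,0.1],[0,0,-0.001,0,0,0,0.1],[0,0,-0.001,0,0,0,0.1],[0,0,-0.001,0,0,0,0.1],[0,0,-0.001,0,0,0,0.1],[0,0,-0.001,0,0,0,0.1],[0,0,-0.001,0,0,0,0.1],[0,0,-0.001,0,0,0,0.1]]}}

```text
time_s: 17.8
tool_pos: [0.6075, 0.0721, 0.0948]
tool_rot: [180.0, 30.0, 104.7]
force: [0.2, -4.6, -13.1]
grip_width: 0.0184
grasp_force: 54.9
```

```bash
python3 s.py -75.4; python3 dial.py 2>/dev/null
```

```text
17.8 [0.6075 0.0721 0.0948] [179.97  29.95 104.71] w 0.0184 gf 54.919468369334936 F [  0.2   -4.56 -13.1 ] F.u -13.58 axial 0.04041
green 664 [-7.3 11.1 30.1]
red 912 [-69.9 -46.1 -21.7]
needle 163 [13.9 16.6 19.5]
line 16.7 mm 3.73
```

It held in the green for 1.5 s. I ease the spring back, then let go and retreat along the axis.

{"op": "apply_moves", "data": {"moves": [[0,0,0.006,0,0,0,0.1],[0,0,0.012,0,0,0,0.1],[0,0,0.018,0,0,0,0.1],[0,0,0.024,0,0,0,0.1],[0,0,0.026,0,0,0,0.1],[0,0,0.026,0,0,0,0.1]]}}

```text
time_s: 18.45
tool_pos: [0.608, 0.0706, 0.0921]
tool_rot: [180.0, 29.9, 104.7]
force: [-6.1, -3.2, -2.0]
grip_width: 0.019
grasp_force: 55.0
```

```bash
python3 s.py -75.4; python3 dial.py 2>/dev/null | tail -1
```

```text
18.45 [0.608  0.0706 0.0921] [179.95  29.93 104.7 ] w 0.019 gf 54.95888605713844 F [-6.11 -3.17 -2.01] F.u -2.5 axial 0.0373
line 76.7 mm 0.66
```

{"op": "apply_moves", "data": {"moves": [[0,0,0,0,0,0,0.3],[0,0,0,0,0,0,0.5],[0,0,0,0,0,0,0.7],[0,0,0,0,0,0,0.9],[0,0,0,0,0,0,0.9],[0,0,0,0,0,0,0.9],[0,0,-0.02,0,0,0,0.9],[0,0,-0.1,0,0,0,0.9],[0,0,-0.25,0,0,0,0.9],[0,0,-0.45,0,0,0,0.9],[0,0,-0.6,0,0,0,0.9],[0,0,-0.6,0,0,0,0.9]]}}

```text
time_s: 19.7
tool_pos: [0.5952, 0.1331, 0.2003]
tool_rot: [179.3, 29.7, 104.7]
force: [0.2, 0.7, 0.5]
grip_width: 0.0781
grasp_force: 0.0
```

```bash
python3 s.py -75.4; python3 dial.py 2>/dev/null|tail -1; python3 - <<'E'
from h import *
for c in ("wrist","scene","top"):
    viewer.read_camera(c); w=viewer.get_calibration(c)
    print(c,[(d["location"],d["conf"],onplane(w,d["location"],.02).round(3),onplane(w,d["location"],.103).round(3)) for d in boxes_of(c,"conn_1")])
E
```

```text
19.7 [0.5952 0.1331 0.2003] [179.33  29.71 104.72] w 0.0781 gf 0.0 F [0.16 0.67 0.51] F.u 0.74 axial 0.16282
needle 0 
wrist [([321.6, 201.1], 0.83, array([0.626, 0.004, 0.02 ]), array([0.606, 0.079, 0.103]))]
scene [([322.2, 166.0], 0.42, array([0.691, 0.182, 0.02 ]), array([0.59 , 0.07 , 0.103]))]
top [([291.0, 174.7], 0.56, array([0.625, 0.083, 0.02 ]), array([0.603, 0.077, 0.103]))]
```

```bash
sed -e 's/max(2)<170/max(2)<220/' dial.py > d2.py; python3 d2.py 2>/dev/null|tail -2; python3 - <<'E'
from h import *
im=viewer.read_camera("top").astype(int); w=viewer.get_calibration("top")
q=proj(w,[[.44+a*.045,-.236+b*.055,.01] for a in(-1,1) for b in(-1,1)]); x0,y0=q.min(0).astype(int); x1,y1=q.max(0).astype(int)
m=im[y0:y1,x0:x1].max(2)<90; ys,xs=np.nonzero(m); c=(xs.mean()+x0,ys.mean()+y0); print(len(xs),c,onplane(w,c,.02).round(3))
E
```

```text
needle 137 [85.2 90.  93.4]
line 90.2 mm -0.04
17 (np.float64(380.88235294117646), np.float64(226.05882352941177)) [ 0.444 -0.238  0.02 ]
```

The needle is back at rest, the latched connector is in its socket, and the unlatched one is in the tray at (0.444, -0.238). Handing in.

```bash
python3 -c "
from cell import env
print(env.sign_off())"
```

```text
the job is handed in; nothing more can be done
None
```

The job is handed in after about 20 s: the connector on the left stand (+y) slid out at about 3 N, so its needle never reached the green, and it is now in the reject tray; the other held 1.5 s in the green at about 3.7 mm (15 N), was let go, and is still in its socket with its needle back at rest.

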